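# Shut the jewellery case and feel its catch gap

### The arm

A 6-joint arm with a two-finger parallel gripper is mounted at the origin on the work surface. World frame = base frame: x ahead of the robot, y to its left, z up, the work surface at z = 0. Lengths are in m, angles in degrees, forces in N, time in s.
With the tool pointing down it reaches from about 0.4 to 0.825 m from the base axis. Payload 7 kg.
Tool frame: the origin (TCP) lies midway between the tips of the shut fingers; the grasp point (between the pads) lies ctrl.tcp_to_grasp behind it (ctrl.tcp_to_grasp is the distance from the TCP to the grasp point, in m); y points along the fingers, z is the direction in which the jaws open and shut, and the axes are right-handed (so a half turn about y gives the same grasp; the last joint's range is limited). The gripper opens to 88 mm and grips with 3 to 60 N. Pads are 19 mm wide; open, the fingers measure 130 mm over their backs; the gripper's body (78 mm by 193 mm) begins 47 mm behind the grasp point.
Start: joints at [88.299, 20.546, 0.682, 0, -70.136, -16.507], TCP at [0.211, 0.641, 0.227] pointing down, gripper open.
Joint ranges: [-176.03, 176.03], [-82.01, 121.73], [-58.28, 71.71], [-173.87, 95.51], [-174.79, -0.11], [-173.66, 173.66]. Speed limits (degrees/s): [136.94, 136.94, 172.46, 180, 180, 180].

### API

Orientations are given as [roll, pitch, yaw] about the fixed x, y, z axes, in that order (R = Rz(yaw) Ry(pitch) Rx(roll)).
In Python, from plant import ctrl, snapshot, silhouettes gives the robot as it stands.
- The arm moves only by the shell command python3 -m pendant 'ROWS'. ROWS is JSON, a list that holds one entry, the list of rows, each a list of 7 numbers: the shift along the tool's x, y, z in cm, then the turn, a rotation vector about the tool's x, y, z in degrees, then the opening, from 0 (shut) to 1 (fully open). In form: [[[x, y, z, rx, ry, rz, hand], ...]]. A call has 1 to 12 rows; each row shifts and turns the commanded pose from where the row before left it, along the tool's axes as they then stand; what a row does not reach is not made up. A row lasts 1/12 s, in which the tool goes at most 41.7 mm and 7.16 degrees, less where a joint would pass 70% of its speed; a pose out of reach is approached as far as the arm can. A call with a gripper value outside its range is refused whole. The fingers move at their own pace and stop on an object; the grip force is fixed at half the most. Time passes only in rows, so rows that do not move let the fingers close. It gives the time, the measured TCP pose, the force and the opening at its end, in the units of the state.
- ctrl.get_obs(): the state, without advancing time (a new reading comes with each control period).
- snapshot(name): name is "scene" or "top"; returns a dict with "image" (400x640x3 uint8, red, green, blue), "camera_matrix" (3x3 intrinsics, pixels), "dist_coeffs" ([k1, k2, p1, p2, k3] as OpenCV has them; the pictures are not rectified), "eye" and "orientation" of the camera in the world. Camera axes: x right, y down, z forward; pixel columns grow to the right and rows downward; lengths in m; the calibration is good to about 2 mm. A picture is of the moment at which its call begins. There is no depth.
- ctrl.close_job(): hands the job in, once; it reports no verdict.
Trained networks look in a picture, given as the dict that the camera call returned (one of the last four; its "shot" number tells which), for a name from the list of things; names that differ only in an ending like _2 or _b are one class to them, and where a whole thing is asked for, a point or a joint stands for the part that bears it (a point fixed in the world has none). Each returns a list of dicts, best first, with "confidence" (0 to 1); they miss things now and then, are a little off and sometimes report something else, mostly with a low value. They report only what shows in the picture. A call takes as long as a camera call. They do not tell look-alikes from the thing itself.
- silhouettes(picture, thing): "mask" (400x640 bool, what is visible of it) and "bbox" ([left, top, width, height] in pixels, round what is visible of it).
The state is a dict: "clock": time; "joint_pos": joint angles; "qvel": joint speeds; "tau": joint torques, N m; "tool_pos": TCP position; "orientation": TCP orientation; "force": force on the tool from outside, world axes, zero at the start; "moment": the same for the moment, N m; "opening": finger opening in m.
Only numpy, scipy, OpenCV 4.12 (cv2) and the standard library are available. Lean on these libraries where they do the work, as an engineer would, in place of code of your own. Each camera call takes 0.05 s, during which the arm holds its last target.

### The job

Press the open lid of the jewellery display case down until it snaps past its detent and stays shut. Then take the tapered feeler blade out of its wooden stand and slide it upright, tip first, down into the gap between the lid's steel lip and the steel keeper plate facing it, until it drags snugly between the two (a downward push of about 5 N; do not force it). Finish while still holding the blade at that depth, so that I can set the keeper screw; leave the jar, the gift box and the bangle where they are.

Things in the scene. Friction and masses are not known exactly. Their poses are not given: they have to be found in the camera images.
- case: Fixed wooden jewellery display case, 220 (x) x 200 (y) x 70 mm high, with a clear lid hinged along its far (+x) top edge. Origin: centre of the underside; z up; -x is its front, towards the robot. A foot plate 70 mm wide and 8 mm thick reaches 200 mm in front of the origin and carries the keeper.
- lid (a joint): Lid angle, rad: 0 shut, grows as the front edge rises; about 0.52 at the start, where an over-centre detent holds it open. Pressed below 0.1 it snaps shut by itself and stays. Pressing at the front rail takes about 5 N; it may be pressed right to its stop. It swings about the case's y direction through lid_hinge.
- lid_press (a point): On the lid: middle of the top of the aluminium front rail (30 x 196 mm, 8 mm thick), the place to press, 200 mm from the hinge line and 9 mm above it when shut (79 mm above the table).
- lid_hinge (a point): On the hinge line of the lid, at its middle, 70 mm above the table.
- keeper: Fixed dark steel keeper block, 26 x 50 x 60 mm, standing on the case's foot plate in front of the lid, with a brass screw head on its near side; same heading as the case. Origin: underside, 8 mm above the table.
- plate (a joint): Steel keeper plate on springs, the near side of the gap: how far it is pushed back towards the keeper block, m. 0 at rest, stop at 0.007. Spring 2.5 N per mm, 0.5 N preload. A snug blade pushes it back about 1.3 mm.
- gauge: Tapered steel feeler blade with dark wooden handle, standing tip down in the stand. Origin: centre of the tip; z up to the handle. Blade 74 long, 30 wide (y), thickness (x) growing evenly from 3 at the tip to 14.1 mm. Handle 74-124 mm above the tip, 26 (x) x 42 (y). About 120 g. It touches both plates with its tip 15-29 mm below their upper edges and is snug some 10-25 mm deeper.
- handle (a point): On the gauge: handle centre, 104 mm above the tip, the place to grasp (26 mm across x, 42 mm across y).
- stand: Fixed wooden block, 70 x 80 x 86 mm high, with a 18 x 34 mm slot from above in which the gauge stands, the handle's shoulder resting on the block's top. Origin: centre of the underside. The stand may be on either side of the case. Lift the gauge more than 75 mm to draw it out.
- jar: Bystander: blue ceramic jar with wooden cap, 48 mm across, 70 mm high. Origin: underside.
- giftbox: Bystander: small pale paper box 70 x 60 x 35 mm. Origin: underside.
- bangle: Bystander: brass bangle lying flat, 72 mm across, 12 mm high. Origin: underside.
- gap (a point): Fixed point on the case in the middle of the gap's usual place, 123 mm in front of the case's middle, 70 mm above the table; axes as the case's.
- lip (a joint): Steel lip on springs at the lid's front edge, the far side of the gap: how far it is pushed back towards the lid, m. 0 at rest, stop at 0.007. Spring 2.5 N per mm, 0.5 N preload. A snug blade pushes it back about 1.3 mm.
- lip_edge (a point): Centre of the upper edge of the lip's vertical face (50 mm wide, 22 mm high going down from here). A 45-degree lead-in, 7 mm, opens the gap above it. With the lid shut: 70 mm above the table, 120 mm in front of the case's middle.
- plate_edge (a point): Centre of the upper edge of the keeper plate's vertical face (46 mm wide, 22 mm high going down from here), 70 mm above the table, with the same lead-in. With the lid shut it faces lip_edge across a gap of 5.2 to 7.3 mm; below, the room is free for 62 mm down to the foot plate.
There are look-alikes about, which are no part of the job. What is shaped like the stand but blue is not meant.

How it is judged (in metres and radians):
On the way, in this order (a step that is already met when the one before it is completed fails the run):
1. the lid is shut, past its detent (value of joint lid below 0.03 rad), for 0.3 s.
2. the blade is out of its stand, held in the fingers above the gap or in it (contact force between gauge and the fingers above 1 N and horizontal distance between gauge and gap below 0.03 m and contact force between gauge and stand below 0.1 N), for 0.1 s.
3. the blade drags snugly between the lip and the plate (value of joint lid below 0.03 rad and z of gauge in the frame of gap between -0.058 and -0.012 m and x of gauge in the frame of gap between -0.008 and 0.008 m and y of gauge in the frame of gap between -0.015 and 0.015 m and angle between gauge's own z axis and vertical below 0.15 rad and contact force between gauge and the fingers above 1 N and value of joint plate between 0.00025 and 0.0032 m and value of joint lip between 0.00025 and 0.0032 m and contact force between gauge and keeper above 0.7 N and contact force between gauge and case above 0.7 N), for 0.2 s.
At the end, for the whole second after the job is handed in: Lid under 0.03 rad; blade between lip and plate, within 0.15 rad of upright, tip 12-58 mm below their upper edges, within 8 mm across and 15 mm along the gap, each pushed back 0.25-3.2 mm with over 0.7 N; fingers hold the gauge (over 1 N), at rest (under 10 mm/s) (all of step 3 and linear speed of gauge below 0.01 m/s); the arm keeps its last pose, push and grip.
It fails at once if the blade is forced: the lip or the plate is pushed back more than 4.5 mm (value of joint any of plate, lip above 0.0045 m).
It fails at once if a bystander is shoved away or tipped (distance of any of jar, giftbox, bangle from where it was at the start of the episode above 0.03 m or angle between jar's own z axis and vertical above 0.5 rad).
It also fails if it takes over 61 s, if anything falls off the work surface, if the arm or the gripper's body presses on something with over 40 N, if the wrist force passes 120 N, or if a joint passes its speed limit or range.

## Working session

There is one attempt and no reset: what is moved stays moved. The work goes in short steps, Python scripts to look and compute and a shell command to move; the robot and the scene stay as the last step left them, time stands still between calls to the robot, and variables do not carry over. Pictures are saved under pics/ and viewed, and the job is handed in when it is done.

```bash
ls; mkdir -p pics
python3 - <<'E'
from plant import ctrl,snapshot,silhouettes
import cv2,numpy as np
print(ctrl.get_obs(), ctrl.tcp_to_grasp)
for n in("scene","top"):
    s=snapshot(n); cv2.imwrite(f"pics/{n}0.png",s["image"][:,:,::-1])
    print(n,s["camera_matrix"],s["dist_coeffs"],s["eye"],s["orientation"],s["shot"])
    for t in("case","lid","keeper","gauge","stand","jar","giftbox","bangle","lip","plate"):
        print(t,[(round(d["confidence"],2),d["bbox"]) for d in silhouettes(s,t)])
print(ctrl.get_obs()["clock"])
E
```

```text
pics
{'clock': 0.0, 'joint_pos': array([ 8.82985580e+01,  2.05924917e+01,  6.32270776e-01, -2.04362821e-02,
       -7.01345283e+01, -1.65083180e+01]), 'qvel': array([ 0.01763403, -0.0573693 , -0.05666101,  0.12085956,  0.01786202,
        0.13330639]), 'tau': array([-9.65349027e-04, -5.82712734e+01,  2.93055135e+01,  6.99697718e+00,
        6.87709486e-03, -1.58548964e-04]), 'tool_pos': array([0.21079001, 0.64072095, 0.22559834]), 'orientation': array([-8.99036971e+01,  8.50687995e-03,  1.61783287e+02]), 'force': array([ 0.4863345 ,  0.61079156, -0.2496277 ]), 'moment': array([ 0.02419615, -0.02644021,  0.04236864]), 'opening': 0.08772918471417707} 0.0188
scene [[424.29550569   0.         320.87481989]
 [  0.         424.29550569 195.17024965]
 [  0.           0.           1.        ]] [-0.08646295  0.          0.          0.          0.        ] [ 1.03074537 -0.36952989  0.81173169] [-141.72619766   -1.11621357   54.13118456] 1
case [(0.71, [199.0, 162.3, 140.0, 158.7])]
lid [(0.95, [197.4, 162.1, 138.2, 148.8]), (0.49, [228.2, 176.2, 23.1, 18.2])]
keeper [(0.53, [213.0, 191.0, 15.7
[... 462 characters left out ...]
74179]
 [  0.           0.           1.        ]] [-0.06613424  0.          0.          0.          0.        ] [ 0.4493742  -0.01204389  0.86505292] [-169.40410152   -0.60707346  -90.30632288] 2
case [(0.73, [342.0, 148.6, 120.3, 142.3])]
lid [(0.69, [342.2, 142.0, 121.7, 102.6])]
keeper [(0.56, [385.0, 255.5, 27.3, 32.8])]
gauge [(0.83, [219.2, 178.0, 26.8, 18.8])]
stand [(0.88, [216.0, 171.6, 44.5, 40.0]), (0.69, [287.0, 177.0, 39.8, 38.8])]
jar [(0.6, [254.0, 135.1, 23.5, 26.0])]
giftbox [(0.69, [201.5, 129.1, 36.2, 37.6])]
bangle [(0.52, [226.2, 237.0, 33.0, 33.2])]
lip [(0.7, [392.5, 230.7, 30.4, 15.6]), (0.59, [218.5, 175.7, 29.9, 22.5])]
plate [(0.65, [203.2, 131.6, 33.2, 34.9])]
1.1
```

View pics/scene0.png

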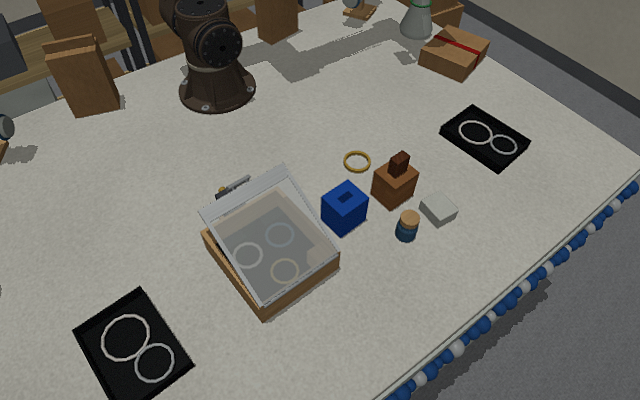

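View pics/top0.png

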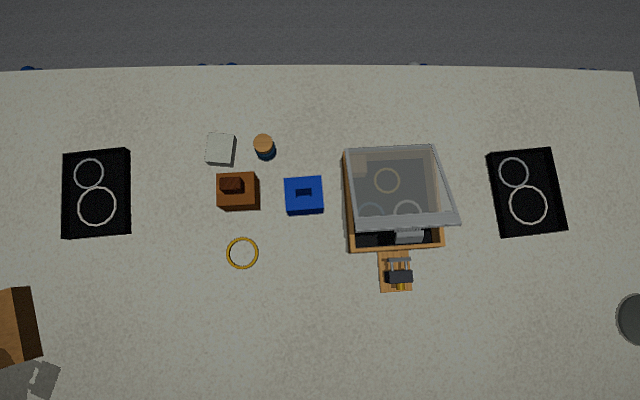

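Run:
```python
import cv2
a=cv2.imread("pics/top0.png")
cv2.imwrite("pics/top0c.png",cv2.resize(a[120:300,320:480],None,fx=3.3,fy=3.3,interpolation=cv2.INTER_CUBIC))
cv2.imwrite("pics/top0s.png",cv2.resize(a[120:280,190:340],None,fx=3.5,fy=3.5,interpolation=cv2.INTER_CUBIC))
```

```text
(no output)
```

View pics/top0c.png

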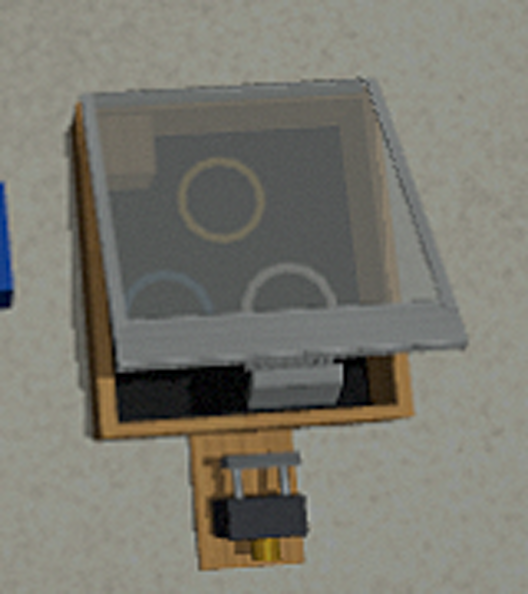

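View pics/top0s.png

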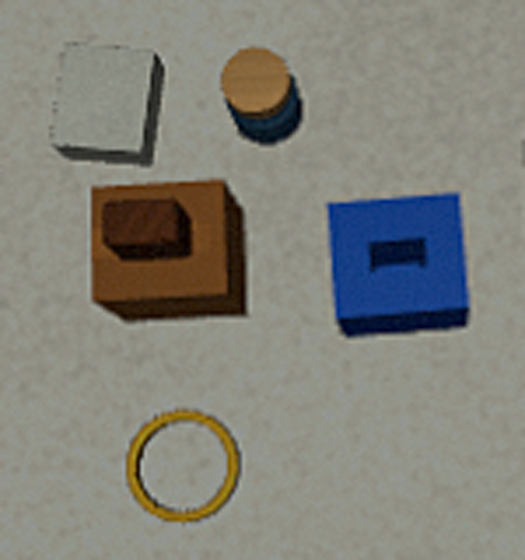

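```bash
cat > h.py <<'E'
import numpy as np,cv2
from scipy.spatial.transform import Rotation as Ro
from scipy.optimize import least_squares
CAM={"scene":dict(K=np.array([[424.29550569,0,320.87481989],[0,424.29550569,195.17024965],[0,0,1]]),d=np.array([-0.08646295,0,0,0,0]),eye=np.array([1.03074537,-0.36952989,0.81173169]),o=[-141.72619766,-1.11621357,54.13118456]),
"top":dict(K=np.array([[381.02731155,0,321.05029037],[0,381.02731155,197.17774179],[0,0,1]]),d=np.array([-0.06613424,0,0,0,0]),eye=np.array([0.4493742,-0.01204389,0.86505292]),o=[-169.40410152,-0.60707346,-90.30632288])}
def proj(n,P):
    c=CAM[n];R=Ro.from_euler("xyz",c["o"],degrees=True).as_matrix().T
    return cv2.projectPoints(np.atleast_2d(np.asarray(P,float)),cv2.Rodrigues(R)[0],-R@c["eye"],c["K"],c["d"])[0][:,0]
def back(n,uv,z):
    c=CAM[n];R=Ro.from_euler("xyz",c["o"],degrees=True).as_matrix()
    p=cv2.undistortPoints(np.array([[uv]],float),c["K"],c["d"])[0,0]
    r=R@np.array([p[0],p[1],1]);return c["eye"]+r*(z-c["eye"][2])/r[2]
def W(pose,P):
    x,y,a=pose;P=np.atleast_2d(P).astype(float);c,s=np.cos(a),np.sin(a)
    return np.c_[x+c*P[:,0]-s*P[:,1],y+s*P[:,0]+c*P[:,1],P[:,2]]
def box(lx,ly,z0,z1,cx=0,cy=0):
    return np.array([[cx+i*lx/2,cy+j*ly/2,z] for z in(z0,z1) for i,j in((-1,-1),(1,-1),(1,1),(-1,1))])
def drawbox(img,n,pose,b,col,f,off):
    p=(proj(n,W(pose,b))-off)*f
    for i in range(4):
        for a,c in((i,(i+1)%4),(4+i,4+(i+1)%4),(i,4+i)):
            cv2.line(img,tuple(np.round(p[a]).astype(int)),tuple(np.round(p[c]).astype(int)),col,1,cv2.LINE_AA)
E
cat > fit.py <<'E'
from h import *
o=np.array([320,120])
cl=[((-.11,.1,.07),(98,433)),((-.11,-.1,.07),(414,412)),((-.2,.035,.008),(202,570)),((-.2,-.035,.008),(303,563)),((.11,.1,.07),(78,100))]
def res(p):return np.concatenate([(proj("top",W(p,a))[0]-(np.array(u)/3.3+o)) for a,u in cl])
r=least_squares(res,[.45,-.15,0],loss="soft_l1");print("case",r.x,np.degrees(r.x[2]),r.fun.round(1))
cp=r.x
o2=np.array([190,120])
tops=[((-.035,.04,.086),(95,299)),((-.035,-.04,.086),(227,294)),((.035,-.04,.086),(223,180)),((.035,.04,.086),(92,187))]
def rs(p):return np.concatenate([(proj("top",W(p,a))[0]-(np.array(u)/3.5+o2)) for a,u in tops])
s=least_squares(rs,[.45,.2,0]);print("stand",s.x,np.degrees(s.x[2]),s.fun.round(1));sp=s.x
np.save("poses.npy",[cp,sp])
for n,off,f in(("top",(190,120),2.7),("scene",(190,130),2.9)):
    im=cv2.imread(f"pics/{n}0.png");w=im[off[1]:off[1]+200,off[0]:off[0]+285]
    w=cv2.resize(w,None,fx=f,fy=f,interpolation=cv2.INTER_CUBIC)
    off=np.array(off)-.5*(1-1/f)*0
    drawbox(w,n,cp,box(.22,.2,0,.07),(0,0,255),f,off)
    drawbox(w,n,cp,box(.09,.07,0,.008,-.155),(0,255,255),f,off)
    drawbox(w,n,sp,box(.07,.08,0,.086),(0,255,0),f,off)
    drawbox(w,n,sp,box(.026,.042,.086,.136),(255,255,0),f,off)
    cv2.imwrite(f"pics/ov_{n}.png",w)
E
python3 fit.py
```

```text
case [ 0.59795033 -0.17598029  0.05423126] 3.1072225890529763 [ 1.   0.6  0.1  0.9 -0.7 -0.5  0.1 -0.6 -0.4 -0.3]
stand [0.61428815 0.15780947 0.05327723] 3.0525603590222317 [-0.6  0.6  0.1 -0.2  0.4 -0.3  0.  -0.1]
```

View pics/ov_top.png

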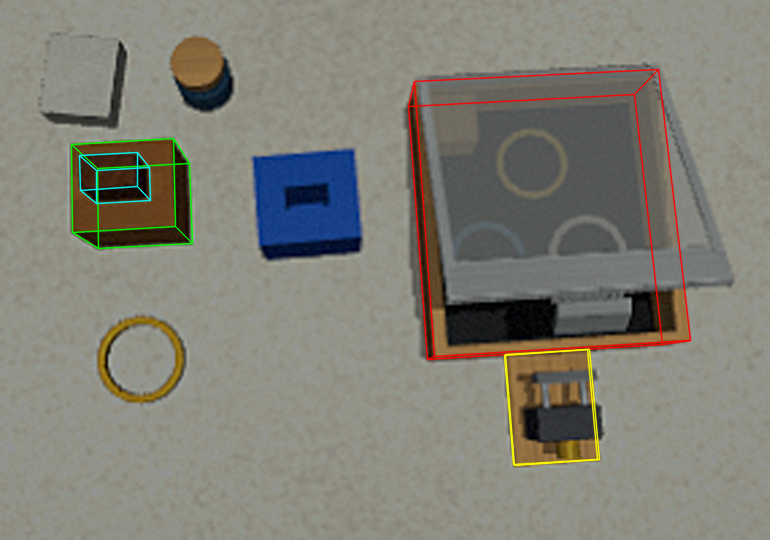

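View pics/ov_scene.png

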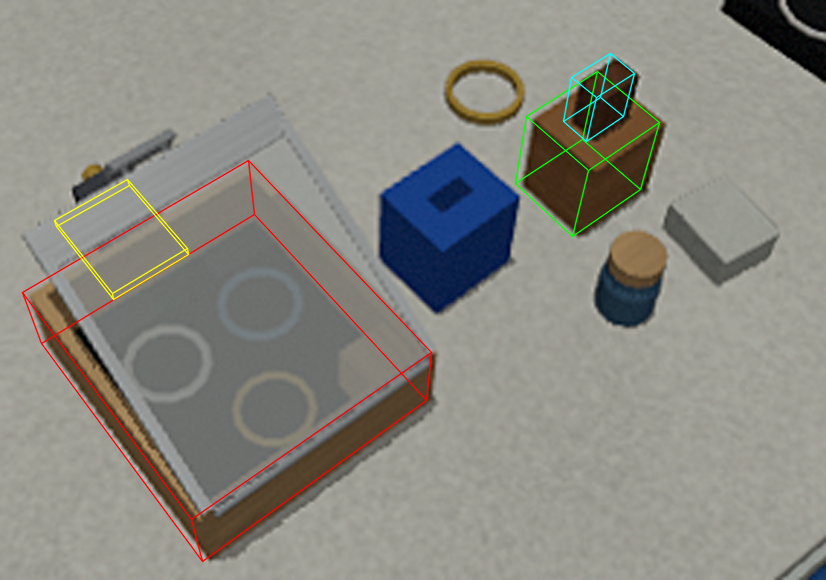

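```bash
cat > fit2.py <<'E'
from h import *
A=lambda u,f,o:np.array(u)/f+np.array(o)
T=(3.3,(320,120));S=(3.5,(190,120));C=(2.9,(190,130))
case=[("top",(-.11,.1,.07),A((98,433),*T)),("top",(-.11,-.1,.07),A((414,412),*T)),("top",(-.2,.035,.008),A((202,570),*T)),("top",(-.2,-.035,.008),A((303,563),*T)),("scene",(.11,-.1,0),A((205,560),*C)),("scene",(.11,.1,0),A((434,402),*C)),("scene",(-.11,-.1,.07),A((30,292),*C))]
st=[("top",(-.035,.04,.086),A((95,299),*S)),("top",(-.035,-.04,.086),A((227,294),*S)),("top",(.035,-.04,.086),A((223,180),*S)),("top",(.035,.04,.086),A((92,187),*S)),("scene",(.035,-.04,0),A((577,236),*C)),("scene",(.035,.04,.086),A((664,124),*C)),("scene",(-.035,-.04,0),A((525,185),*C))]
P=[]
for L,g in((case,[.6,-.17,.05]),(st,[.61,.15,.05])):
    r=least_squares(lambda p:np.concatenate([proj(n,W(p,a))[0]-u for n,a,u in L]),g,loss="soft_l1")
    P.append(r.x);print(r.x,np.degrees(r.x[2]),r.fun.round(1))
np.save("poses.npy",P)
cp,sp=P
for k,v in dict(gap=(-.123,0,.07),hinge=(.094,0,.07),press_shut=(-.106,0,.079)).items():print(k,W(cp,v)[0].round(4))
th=.52;print("press_open",W(cp,(.094-.2*np.cos(th)+.009*np.sin(th)*1,0,.07+.2*np.sin(th)+.009*np.cos(th)))[0])
q=back("top",A((260,461),*T),.07);c,s=np.cos(cp[2]),np.sin(cp[2]);d=q[:2]-cp[:2];print("plate in case",c*d[0]+s*d[1],-s*d[0]+c*d[1])
# handle top corners click
for u in((105,220),(178,222),(172,200),(110,200)):
    print(back("top",A(u,*S),.136).round(4))
E
python3 fit2.py
```

```text
[ 0.59897461 -0.17427912  0.05813602] 3.3309487563016837 [ 0.4  0.3 -0.6  0.2 -1.1 -1.  -0.3 -1.1  0.3  0.2 -1.9 -1.  -2.   0.2]
[0.61558215 0.15861527 0.05816822] 3.3327934394009344 [-0.8  0.  -0.2 -0.9 -0.  -1.  -0.4 -0.6 -0.9  0.1 -0.9 -0.7 -3.  -0.3]
gap [ 0.4762 -0.1814  0.07  ]
hinge [ 0.6928 -0.1688  0.07  ]
press_shut [ 0.4932 -0.1804  0.079 ]
press_open [ 0.52400956 -0.17864221  0.1771864 ]
plate in case -0.13352805788605024 0.00029611445157796696
[0.615  0.1779 0.136 ]
[0.6137 0.1367 0.136 ]
[0.6264 0.1405 0.136 ]
[0.6265 0.1755 0.136 ]
```

```bash
python3 -m pendant '[[[0,0,0,0,-7,0,0],[0,0,0,0,-7,0,0],[0,0,0,0,-7.1,0,0],[0,0,0,0,-0.4,0,0],[-1.1,0,3.4,0,0,0,0],[-1.1,0,3.4,0,0,0,0],[-1.1,0,3.4,0,0,0,0],[-1.1,0,3.4,0,0,0,0],[-1.1,0,3.4,0,0,0,0],[-1.1,0,3.4,0,0,0,0],[-1.1,0,3.4,0,0,0,0],[-1.1,0,3.4,0,0,0,0]]]'
```

```text
clock: 2.1
tool_pos: [0.3147, 0.373, 0.2268]
orientation: [-90.0, 0.0, -176.9]
force: [0.6, -0.1, 0.1]
opening: 0.0135
```

```bash
python3 -m pendant '[[[-1.1,0,3.5,0,0,0,0],[-1.1,0,3.5,0,0,0,0],[-1.1,0,3.5,0,0,0,0],[-1.1,0,3.5,0,0,0,0],[-1.1,0,3.5,0,0,0,0],[-1.1,0,3.5,0,0,0,0],[-1.1,0,3.5,0,0,0,0],[-1.1,0,3.5,0,0,0,0],[-1.1,0,3.5,0,0,0,0],[-1.1,0,3.5,0,0,0,0],[-1.1,0,3.5,0,0,0,0],[-1.1,0,3.5,0,0,0,0]]]' && python3 -m pendant '[[[-1.2,0,3.5,0,0,0,0],[-1.2,0,3.5,0,0,0,0],[-1.2,0,3.5,0,0,0,0],[-1.2,0,3.5,0,0,0,0],[0,0,0,0,0,0,0],[0,0,0,0,0,0,0]]]'
```

```text
clock: 3.1
tool_pos: [0.4707, -0.0389, 0.227]
orientation: [-90.0, 0.1, -177.0]
force: [0.9, 1.0, -0.2]
opening: 0.0003
clock: 3.6
tool_pos: [0.5263, -0.1759, 0.2258]
orientation: [-90.0, -0.1, -177.1]
force: [-0.7, 1.4, -1.0]
opening: 0.0005
```

```bash
python3 -m pendant '[[[0,1.8,0,0,0,0,0],[0,1.7,0,0,0,0,0],[0.2,0.9,0,0,0,0,0],[0.35,0.9,0,0,0,0,0],[0.4,0.9,0,0,0,0,0],[0.4,0.9,0,0,0,0,0]]]' ; python3 -m pendant '[[[0.4,0.9,0,0,0,0,0],[0.4,0.9,0,0,0,0,0],[0.3,0.9,0,0,0,0,0],[0.3,0.9,0,0,0,0,0],[0.2,0.9,0,0,0,0,0]]]'
```

```text
clock: 4.1
tool_pos: [0.5122, -0.1742, 0.1561]
orientation: [-90.0, 0.0, -176.7]
force: [-2.1, 2.0, 7.7]
opening: 0.0006
clock: 4.52
tool_pos: [0.4969, -0.1754, 0.1104]
orientation: [-90.0, 0.1, -176.7]
force: [-0.0, 0.9, 0.5]
opening: 0.0007
```

```bash
cat > look.py <<'E'
import sys
from plant import ctrl,snapshot
import cv2
n,name,x,y,w,hh,f=sys.argv[1],sys.argv[2],*map(float,sys.argv[3:8])
s=snapshot(n);cv2.imwrite(f"pics/{name}_full.png",s["image"][:,:,::-1])
a=s["image"][int(y):int(y+hh),int(x):int(x+w),::-1]
cv2.imwrite(f"pics/{name}.png",cv2.resize(a,None,fx=f,fy=f,interpolation=cv2.INTER_CUBIC));print(ctrl.get_obs()["force"].round(2),ctrl.get_obs()["clock"])
E
python3 look.py scene a1 180 100 200 230 2.6
```

```text
[-1.14 -0.02 -3.  ] 4.5667
```

View pics/a1.png

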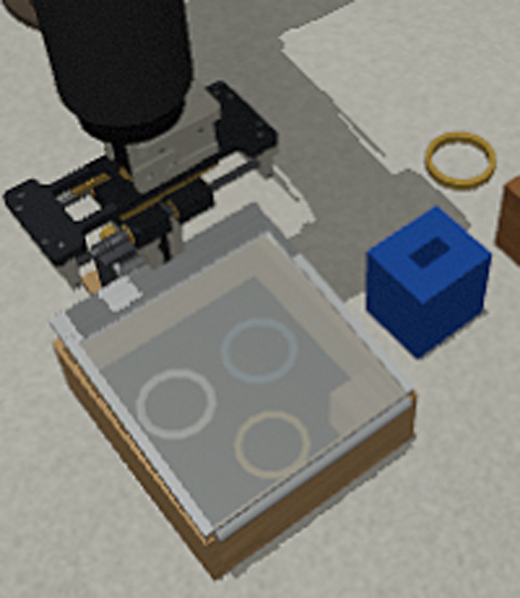

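The lid has come down almost to the case rim, with the closed fingers on the rail at about (150, 260) in the crop. I'll carry on down to the stop.

```bash
python3 -m pendant '[[[0.1,0.9,0,0,0,0,0],[0.1,0.9,0,0,0,0,0],[0,0.7,0,0,0,0,0],[0,0.5,0,0,0,0,0],[0,0.2,0,0,0,0,0],[0,0,0,0,0,0,0]]]'; python3 look.py scene a2 180 100 200 230 2.6
```

```text
clock: 5.07
tool_pos: [0.4943, -0.176, 0.0791]
orientation: [-90.0, -0.1, -176.7]
force: [-4.8, 2.4, 10.6]
opening: 0.0004
[-4.78  2.39 11.71] 5.1167
```

View pics/a2.png

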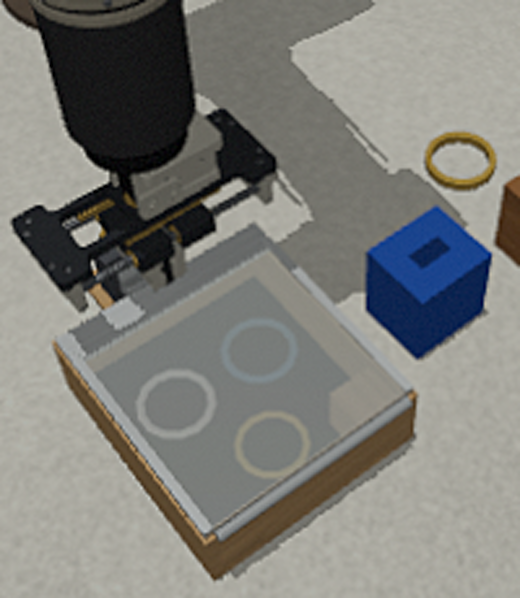

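```bash
python3 -m pendant '[[[0,-1,0,0,0,0,0],[0,-3.5,0,0,0,0,0],[0,-4,0,0,0,0,0],[0,-4,0,0,0,0,0],[-1.4,0,-3.26,0,0,0,0],[-1.4,0,-3.26,0,0,0,0],[-1.4,0,-3.26,0,0,0,0],[-1.4,0,-3.26,0,0,0,0],[-1.4,0,-3.26,0,0,0,0],[-1.4,0,-3.26,0,0,0,1],[-1.4,0,-3.26,0,0,0,1],[-1.4,0,-3.26,0,0,0,1]]]' && python3 -m pendant '[[[-1.4,0,-3.26,0,0,0,1],[-1.4,0,-3.26,0,0,0,1],[0,0,0,0,7,0,1],[0,0,0,0,7,0,1],[0,0,0,0,7,0,1],[0,0,0,0,7,0,1],[0,0,0,0,7,0,1],[0,0,0,0,7,0,1],[0,0,0,0,7,0,1],[0,0,0,0,7,0,1],[0,0,0,0,7,0,1],[0,0,0,0,7,0,1]]]' && python3 -m pendant '[[[0,0,0,0,7,0,1],[0,0,0,0,7,0,1],[0,0,0,0,5.8,0,1],[0,0,0,0,0,0,1],[0,0,0,0,0,0,1]]]'; python3 look.py top b1 190 90 300 220 2.6;python3 look.py scene b2 190 60 270 220 2.9
```

```text
clock: 6.12
tool_pos: [0.5921, 0.0927, 0.2039]
orientation: [-90.0, 0.0, -176.7]
force: [0.3, -1.3, 0.3]
opening: 0.0151
clock: 7.12
tool_pos: [0.616, 0.1576, 0.2037]
orientation: [-90.0, 0.0, 112.9]
force: [0.5, -0.5, 0.1]
opening: 0.0872
clock: 7.53
tool_pos: [0.616, 0.1576, 0.2037]
orientation: [-90.0, 0.0, 93.7]
force: [-0.5, -0.1, -0.1]
opening: 0.0879
[-0.04  0.37  0.08] 7.5833
[ 0.14 -0.41 -0.41] 7.6333
```

View pics/b1.png

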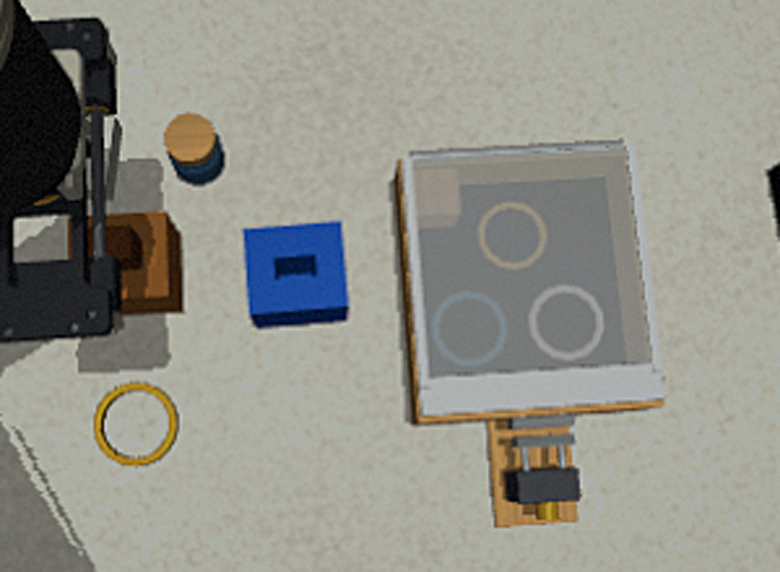

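View pics/b2.png

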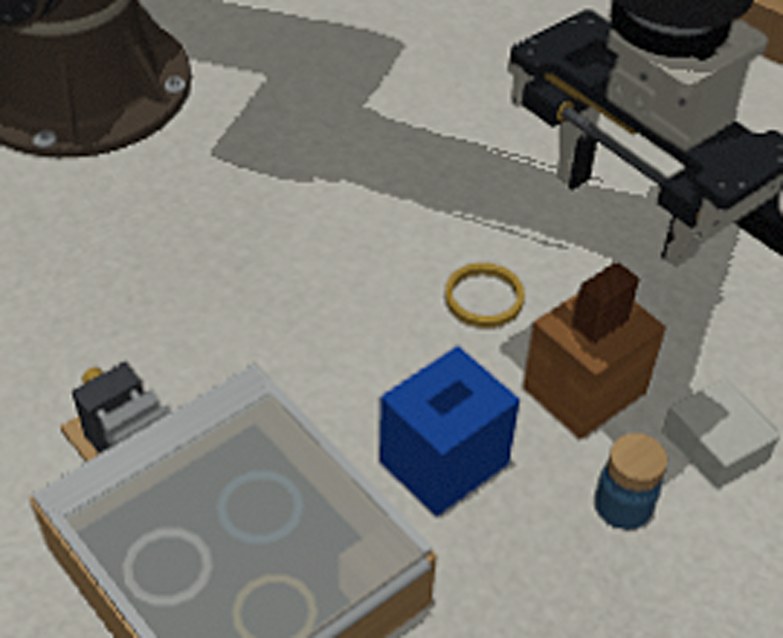

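```bash
python3 - <<'E'
from h import *
cp,sp=np.load("poses.npy")
c,s=np.cos(cp[2]),np.sin(cp[2])
for u in((543,431.5),(512,432),(574,431)):
    q=back("top",np.array(u)/2.6+[190,90],.07);d=q[:2]-cp[:2];print(q,c*d[0]+s*d[1],-s*d[0]+c*d[1])
E
python3 -m pendant '[[[0,2.6,0,0,0.4,0,1],[0,2.6,0,0,0,0,1],[0,2.6,0,0,0,0,1],[0,1.8,0,0,0,0,1],[0,1,0,0,0,0,1],[0,0,0,0,0,0,1],[0,0,0,0,0,0,1]]]'; python3 look.py scene b3 290 110 160 130 4.5
```

```text
[ 0.473335   -0.18216096  0.07      ] -0.12588530775741816 -0.0005684519187175007
[ 0.47316038 -0.15723618  0.07      ] -0.1246114252456571 0.024324365245029775
[ 0.4734936  -0.20716955  0.07      ] -0.12718006170594087 -0.025544010874973586
clock: 8.22
tool_pos: [0.6162, 0.1576, 0.0978]
orientation: [-90.0, 0.0, 93.2]
force: [0.2, -0.0, 0.3]
opening: 0.0877
[-1.51 -0.13  0.27] 8.2667
```

View pics/b3.png

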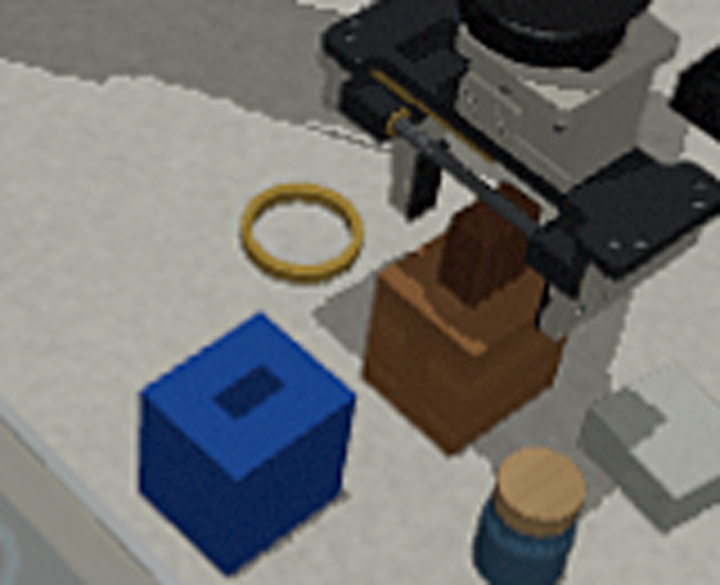

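The fingers straddle the handle at about (490, 245) in the crop, one on each side. Closing now.

```bash
python3 -m pendant '[[[0,0,0,0,0,0,0],[0,0,0,0,0,0,0],[0,0,0,0,0,0,0],[0,0,0,0,0,0,0],[0,0,0,0,0,0,0],[0,0,0,0,0,0,0],[0,0,0,0,0,0,0],[0,0,0,0,0,0,0],[0,0,0,0,0,0,0],[0,0,0,0,0,0,0]]]'; python3 -c "
from plant import ctrl;o=ctrl.get_obs();print(o['force'],o['moment'])"
```

```text
clock: 9.1
tool_pos: [0.6158, 0.1576, 0.0975]
orientation: [-90.0, 0.0, 93.1]
force: [-1.4, 0.6, 0.0]
opening: 0.0264
[-1.41517408  0.58214927  0.01140338] [-0.03487034  0.56232161 -0.04149163]
```

```bash
python3 -m pendant '[[[0,-0.5,0,0,0,0,0],[0,-1,0,0,0,0,0],[0,-2,0,0,0,0,0],[0,-2,0,0,0,0,0],[0,-2,0,0,0,0,0],[0,-2,0,0,0,0,0],[0,-2,0,0,0,0,0],[0,-1,0,0,0,0,0],[0,0,0,0,0,0,0],[0,0,0,0,0,0,0]]]'; python3 look.py scene b4 290 60 170 150 4.2; python3 -c "
from plant import ctrl;o=ctrl.get_obs();print(o['force'],o['moment'])"
```

```text
clock: 9.93
tool_pos: [0.6157, 0.1577, 0.2227]
orientation: [-90.0, -0.0, 93.1]
force: [-0.4, -0.2, -2.7]
opening: 0.0258
[ 0.32 -0.74 -2.63] 9.9833
[ 0.32197512 -0.73673159 -2.62714132] [ 0.10886378 -0.04441745 -0.03813928]
```

View pics/b4.png

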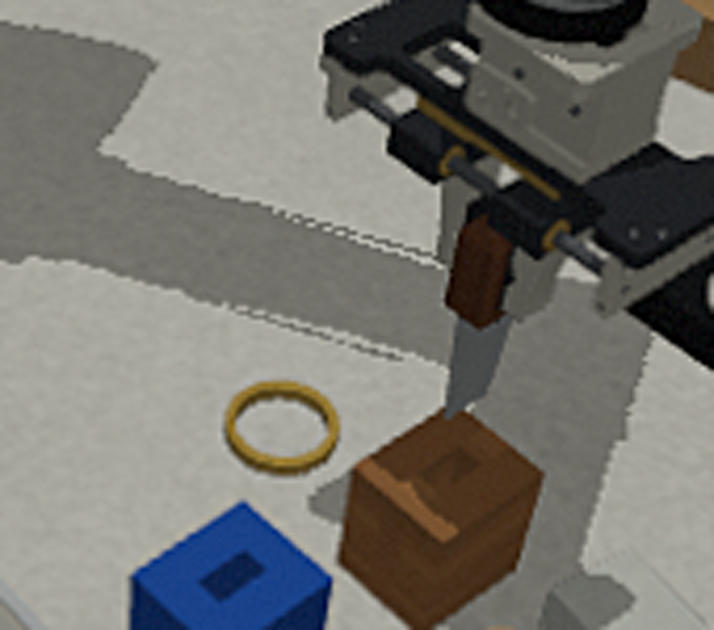

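```bash
python3 -m pendant '[[[-1.66,0,0.8,0,0,0,0],[-3.3,0,1.58,0,0,0,0],[-3.3,0,1.58,0,0,0,0],[-3.3,0,1.58,0,0,0,0],[-3.3,0,1.58,0,0,0,0],[-3.3,0,1.58,0,0,0,0],[-3.3,0,1.58,0,0,0,0],[-3.3,0,1.58,0,0,0,0],[-3.3,0,1.58,0,0,0,0],[-3.3,0,1.58,0,0,0,0],[-1.8,0,0.87,0,0,0,0],[0,0,0,0,0,0,0]]]' && python3 -m pendant '[[[0,1.5,0,0,0,0,0],[0,1.5,0,0,0,0,0],[0,1,0,0,0,0,0],[0,0.8,0,0,0,0,0],[0,0,0,0,0,0,0],[0,0,0,0,0,0,0]]]'; python3 look.py scene c1 190 130 110 110 5.4;python3 look.py top c2 350 190 110 110 5.4
```

```text
clock: 10.98
tool_pos: [0.4721, -0.185, 0.2212]
orientation: [-89.8, -0.0, 92.9]
force: [0.5, -0.4, -2.0]
opening: 0.0259
clock: 11.48
tool_pos: [0.4749, -0.1819, 0.1741]
orientation: [-89.9, 0.0, 93.1]
force: [-0.0, -0.7, -1.3]
opening: 0.0257
[ 0.79  1.14 -1.28] 11.5333
[-0.36 -0.6  -1.97] 11.5833
```

View pics/c1.png

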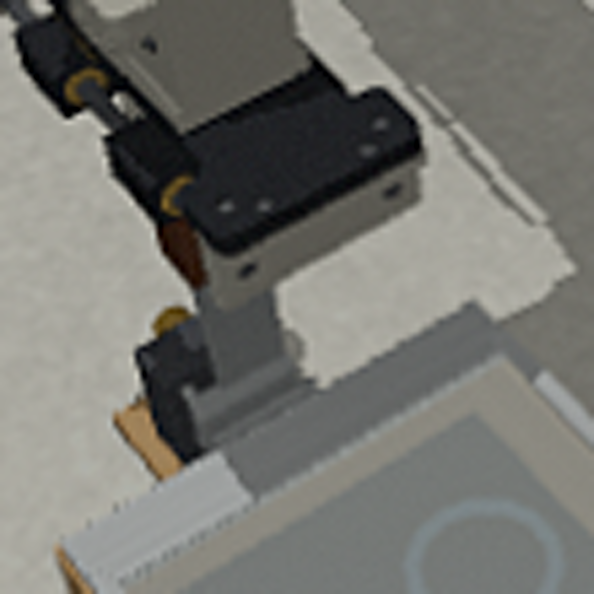

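View pics/c2.png

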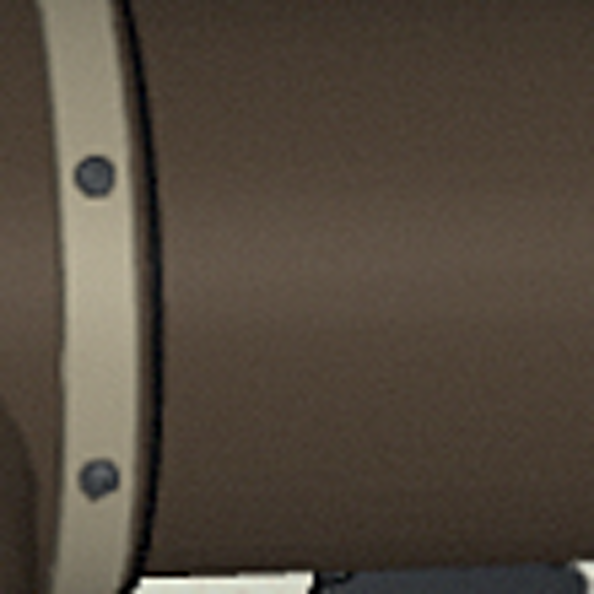

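```bash
cat > ov.py <<'E'
from h import *
import sys
cp,sp=np.load("poses.npy")
tx,ty,tz=map(float,sys.argv[2:5])
im=cv2.imread(f"pics/{sys.argv[1]}_full.png");off=np.array([195,155]);f=9
w=cv2.resize(im[155:215,195:275],None,fx=f,fy=f,interpolation=cv2.INTER_CUBIC)
def L(P,col):
    p=np.round((proj("scene",P)+.5-off)*f).astype(int);cv2.polylines(w,[p.reshape(-1,1,2)],False,col,1,cv2.LINE_AA)
g=(tx,ty,np.radians(3.1));z=tz-.0852
for s in(-1,1):
    L(W(g,[(s*.0015,-.015,z),(s*.0015,.015,z),(s*.00705,.015,z+.074),(s*.00705,-.015,z+.074),(s*.0015,-.015,z)]),(0,255,0))
for x in(-.120,-.126): L(W(cp,[(x,-.024,.07),(x,.024,.07)]),(0,0,255))
L(W(cp,[(-.133,-.023,.077),(-.133,.023,.077)]),(0,255,255))
L(W(cp,[(-.113,-.025,.077),(-.113,.025,.077)]),(255,0,255))
L(W(cp,[(-.121,-.098,.079),(-.121,.098,.079)]),(255,0,0))
cv2.imwrite("pics/ov_"+sys.argv[1]+".png",w)
E
python3 ov.py c1 .4749 -.1819 .1741
```

```text
(no output)
```

View pics/ov_c1.png

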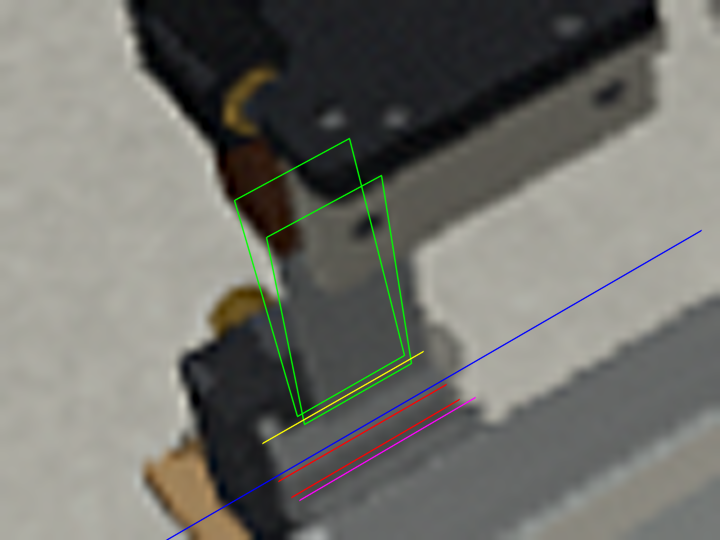

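Run:
```python
import cv2,numpy as np
im=cv2.imread("pics/c1_full.png")[182:218,210:258].astype(float)
im=np.clip((im-30)*1.9,0,255).astype(np.uint8)
w=cv2.resize(im,None,fx=16,fy=16,interpolation=cv2.INTER_CUBIC)
for i in range(0,48,5):cv2.putText(w,str(210+i),(i*16,10),0,.35,(0,255,255))
for i in range(0,36,5):cv2.putText(w,str(182+i),(0,i*16+6),0,.35,(0,255,255))
cv2.imwrite("pics/c1z.png",w)
```

```text
(no output)
```

View pics/c1z.png

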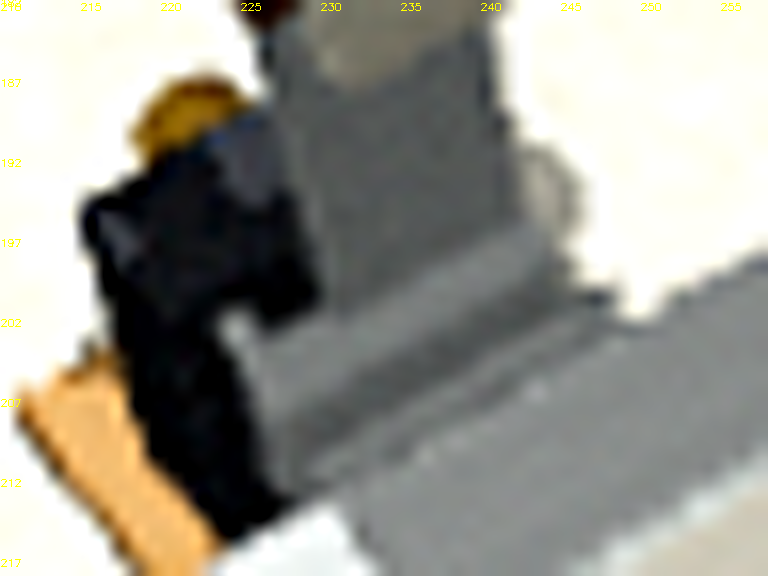

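Run:
```python
from h import *
cp,_=np.load("poses.npy")
g=(.4749,-.1819,np.radians(3.1));z=.1741-.0852
print("tip",proj("scene",W(g,[(0.0015,-.015,z),(.0015,.015,z)])), "meas (230.3,201.7),(242.5,196.4)")
print("plate_edge",proj("scene",W(cp,[(-.126,-.023,.07),(-.126,.023,.07)])),"meas",np.array([[275,440],[565,275]])/16+[210,182])
print("lead top 5mm",proj("scene",W(cp,[(-.131,-.023,.075),(-.131,.023,.075)])),"meas",np.array([[255,345],[550,235]])/16+[210,182])
print("lead top 7mm",proj("scene",W(cp,[(-.133,-.023,.077),(-.133,.023,.077)])))
a=proj("scene",[(.475,-.182,.07),(.476,-.182,.07),(.475,-.181,.07)]);print(a[1:]-a[0])
```

```text
tip [[228.25246434 201.62274691]
 [240.12957428 194.843526  ]] meas (230.3,201.7),(242.5,196.4)
plate_edge [[225.82740937 207.72523589]
 [243.65720301 197.38338802]] meas [[227.1875 209.5   ]
 [245.3125 199.1875]]
lead top 5mm [[224.26465525 204.89971861]
 [242.15108054 194.59329983]] meas [[225.9375 203.5625]
 [244.375  196.6875]]
lead top 7mm [[223.63843191 203.76695502]
 [241.54752544 193.47481596]]
[[ 0.22037766  0.2980302 ]
 [ 0.40127481 -0.20829063]]
```

```bash
for i in 1; do python3 -m pendant '[[[0,0.7,0,0,0,0,0],[0,0.7,0,0,0,0,0],[0,0,0,0,0,0,0],[0,0,0,0,0,0,0]]]'; python3 -m pendant '[[[0,0.3,0,0,0,0,0],[0,0.3,0,0,0,0,0],[0,0,0,0,0,0,0],[0,0,0,0,0,0,0]]]';python3 -m pendant '[[[0,0.3,0,0,0,0,0],[0,0.3,0,0,0,0,0],[0,0,0,0,0,0,0],[0,0,0,0,0,0,0]]]';python3 -m pendant '[[[0,0.3,0,0,0,0,0],[0,0,0,0,0,0,0],[0,0,0,0,0,0,0]]]';  done
```

```text
clock: 11.92
tool_pos: [0.4747, -0.182, 0.16]
orientation: [-89.9, -0.0, 93.1]
force: [-0.3, 0.6, -1.1]
opening: 0.0263
clock: 12.25
tool_pos: [0.475, -0.1821, 0.1544]
orientation: [-90.0, -0.0, 93.1]
force: [0.1, 0.1, -2.4]
opening: 0.0257
clock: 12.58
tool_pos: [0.4749, -0.1821, 0.1483]
orientation: [-90.0, -0.0, 93.1]
force: [-0.4, 0.1, -1.1]
opening: 0.026
clock: 12.83
tool_pos: [0.475, -0.1821, 0.1454]
orientation: [-90.0, -0.0, 93.1]
force: [0.3, -0.2, -1.4]
opening: 0.0261
```

```bash
cat > av.py <<'E'
from plant import ctrl,snapshot
import numpy as np
F=[];M=[];Z=[]
for i in range(8):
    snapshot("top");o=ctrl.get_obs();F.append(o["force"]);M.append(o["moment"]);Z.append(o["tool_pos"])
o=ctrl.get_obs();z=np.mean(Z,0)
print(round(o["clock"],2),"F",np.mean(F,0).round(2),"M",np.mean(M,0).round(3),"pos",z.round(4),"depth",round((.07-(z[2]-.0852))*1e3,1))
E
python3 av.py
python3 -m pendant '[[[0,0.3,0,0,0,0,0],[0,0,0,0,0,0,0]]]' >/dev/null; python3 av.py
python3 -m pendant '[[[0,0.3,0,0,0,0,0],[0,0,0,0,0,0,0]]]' >/dev/null; python3 av.py
python3 -m pendant '[[[0,0.3,0,0,0,0,0],[0,0,0,0,0,0,0]]]' >/dev/null; python3 av.py
python3 -m pendant '[[[0,0.3,0,0,0,0,0],[0,0,0,0,0,0,0]]]' >/dev/null; python3 av.py
```

```text
13.23 F [ 0.02 -0.02 -1.46] M [ 0.063 -0.057 -0.004] pos [ 0.4751 -0.1821  0.1456] depth 9.6
13.8 F [ 0.06 -0.29 -1.49] M [ 0.088 -0.036  0.011] pos [ 0.4751 -0.1821  0.1425] depth 12.7
14.37 F [-0.26 -0.17 -1.88] M [0.075 0.139 0.017] pos [ 0.475  -0.1821  0.1394] depth 15.8
14.93 F [-1.17 -0.16 -1.99] M [0.071 0.324 0.019] pos [ 0.4749 -0.182   0.1364] depth 18.8
15.5 F [-1.27 -0.27 -2.  ] M [0.042 0.517 0.012] pos [ 0.4749 -0.1821  0.1334] depth 21.8
```

```bash
python3 -m pendant '[[[0,0,0.06,0,0,0,0],[0,0,0,0,0,0,0]]]' >/dev/null; python3 av.py
python3 -m pendant '[[[0,0.3,0,0,0,0,0],[0,0,0,0,0,0,0]]]' >/dev/null; python3 av.py
python3 -m pendant '[[[0,0.3,0,0,0,0,0],[0,0,0,0,0,0,0]]]' >/dev/null; python3 av.py
```

```text
16.07 F [-0.8   0.15 -1.98] M [ 0.127  0.308 -0.006] pos [ 0.4747 -0.1821  0.1337] depth 21.5
16.63 F [-0.44 -0.1  -2.11] M [0.061 0.12  0.008] pos [ 0.4745 -0.1821  0.1304] depth 24.8
17.2 F [-0.45 -0.46 -2.63] M [-0.045  0.033  0.021] pos [ 0.4744 -0.1821  0.1274] depth 27.8
```

```bash
python3 -m pendant '[[[0,0.3,0.02,0,0,0,0],[0,0,0,0,0,0,0]]]' >/dev/null; python3 av.py
python3 -m pendant '[[[0,0.3,0,0,0,0,0],[0,0,0,0,0,0,0]]]' >/dev/null; python3 av.py
python3 look.py scene d1 195 155 80 60 9
```

```text
17.77 F [ 0.06 -0.87 -2.8 ] M [-0.274 -0.179  0.02 ] pos [ 0.4743 -0.1821  0.1245] depth 30.7
18.33 F [ 0.33 -0.84 -2.18] M [-0.343 -0.225  0.043] pos [ 0.4743 -0.1821  0.1215] depth 33.7
[ 0.26 -1.28 -1.5 ] 18.3833
```

View pics/d1.png

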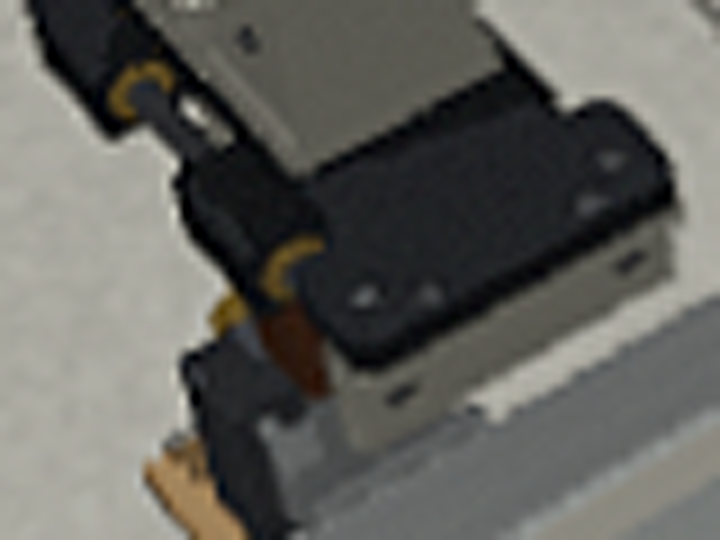

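```bash
python3 -m pendant '[[[0,0.3,0,0,0,0,0],[0,0,0,0,0,0,0]]]' >/dev/null; python3 av.py
python3 -m pendant '[[[0,0.3,0,0,0,0,0],[0,0,0,0,0,0,0]]]' >/dev/null; python3 av.py
python3 -m pendant '[[[0,0.3,0,0,0,0,0],[0,0,0,0,0,0,0]]]' >/dev/null; python3 av.py
```

```text
18.95 F [ 0.72 -1.21 -1.68] M [-0.381 -0.209  0.024] pos [ 0.4743 -0.1821  0.1185] depth 36.7
19.52 F [ 0.36 -1.24 -0.69] M [-0.358 -0.232  0.026] pos [ 0.4743 -0.1821  0.1155] depth 39.7
20.08 F [ 0.34 -1.07  0.01] M [-0.356 -0.252  0.05 ] pos [ 0.4743 -0.1821  0.1125] depth 42.7
```

```bash
python3 -m pendant '[[[0,0.25,0,0,0,0,0],[0,0,0,0,0,0,0]]]' >/dev/null; python3 av.py
python3 -m pendant '[[[0,0.2,0,0,0,0,0],[0,0,0,0,0,0,0]]]'; python3 av.py
python3 look.py top d3 340 150 130 150 3.5;python3 look.py scene d2 195 155 80 60 9
```

```text
20.65 F [-0.06 -0.76  1.69] M [-0.312 -0.149  0.035] pos [ 0.4743 -0.1821  0.1101] depth 45.1
clock: 20.82
tool_pos: [0.4744, -0.1821, 0.1081]
orientation: [-90.0, 0.0, 93.1]
force: [-0.1, -1.1, 2.7]
opening: 0.0258
21.22 F [ 0.38 -0.99  2.99] M [-0.246 -0.11   0.041] pos [ 0.4743 -0.1821  0.1081] depth 47.1
[-0.11 -1.99  2.64] 21.2667
[ 0.79 -0.41  3.19] 21.3167
```

View pics/d2.png

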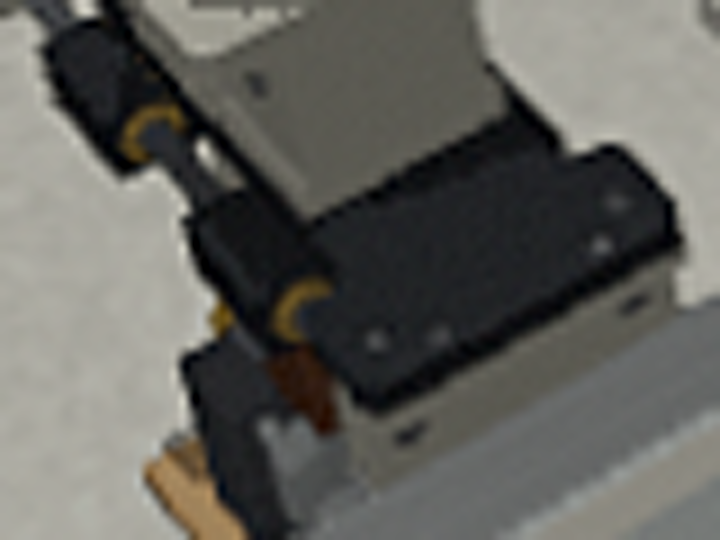

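View pics/d2_full.png

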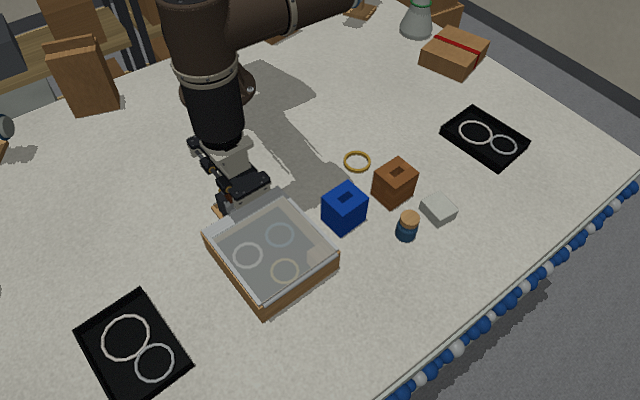

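```bash
python3 av.py; python3 -c "
from plant import ctrl;print(ctrl.close_job())"
```

```text
21.72 F [ 0.59 -0.65  3.26] M [-0.25  -0.161  0.034] pos [ 0.4743 -0.1821  0.1081] depth 47.1
the job is handed in; nothing more can be done
None
```

The lid is shut and the blade is snug in the gap, still held by the gripper. I handed the job in at about 22 s of the 61 s allowed; no verdict is reported.

**What I did**
- I pressed the lid down at the front rail to its stop. The fingertips ended 79 mm above the table with about 11 N, and the later pictures show it still shut.
- I drew the blade out of the brown stand, not the blue one, and lowered it upright into the gap. A shift of under 1 mm towards the keeper evened out the side forces.

**Last checks**
- **Depth:** the tip is about 47 mm below the upper edges, worked out from the tool height.
- **Push:** vertical force rose from about -1.5 to -2.8 N before the blade was tight to about +3.1 N, so the net push is about 4.5 to 6 N.
- **Centring:** the sideways force is about 0.5 N, which means the lip and the plate are pushed back about evenly. I estimate 1.4 to 2.4 mm each.
- **Grip:** the fingers are 26 mm apart on the handle and the tool was at rest.
- **Bystanders:** the jar, gift box and bangle look unmoved in the last picture.

**What was uncertain or disagreed**
- I could not see the lip and plate movement directly, because the arm blocked the top camera.
- The two cameras differed by about 3 mm on where the gap is, so I settled the final position by force.
- The vertical force drifted about 1 N before the blade was tight. It then rose faster over the last 5 mm (about 0.65 N/mm) than before (about 0.27 N/mm), and I did not find out why.

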